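Point out the next transfer at the block heaters

TASK

Show the second checker the next transfer: with the fingertips straight above the red-capped tube in the rack, about 2 cm over its cap and without touching, point down at it and stay still for two seconds, then point in the same way, about 2 cm above and for two seconds, at the middle of the metal block on the blue heater. Then confirm by pressing the green button fully down and letting it come back up, and leave the red button alone. Nothing is picked up: do not touch or shift the tubes, the heaters or the other things about, and do not bring the fingertips close above any other tube or the cream heater's block.

Things in the scene. Friction and masses are not known exactly. Their poses are not given: they have to be found in the camera images.
- red_cap (a point): centre of the top face of the red cap of the red-capped tube; z up
- tube_red: The tube to point at: a whitish screw-cap sample tube, 29 mm across and 115 mm tall, with a red cap 33 mm across and 20 mm high, standing upright and loose in one of the four holes of the white rack. Origin at the centre of its underside, which stands 10 mm above the table; z up. The order of the colours in the rack changes from start to start.
- yellow_cap (a point): centre of the top face of the yellow cap of the yellow-capped tube; z up
- tube_yellow: Another whitish screw-cap sample tube, 29 mm across and 115 mm tall, with a yellow cap 33 mm across and 20 mm high, standing upright and loose in one of the four holes of the white rack. Origin at the centre of its underside, which stands 10 mm above the table; z up. The order of the colours in the rack changes from start to start.
- purple_cap (a point): centre of the top face of the purple cap of the purple-capped tube; z up
- tube_purple: Another whitish screw-cap sample tube, 29 mm across and 115 mm tall, with a purple cap 33 mm across and 20 mm high, standing upright and loose in one of the four holes of the white rack. Origin at the centre of its underside, which stands 10 mm above the table; z up. The order of the colours in the rack changes from start to start.
- black_cap (a point): centre of the top face of the black cap of the black-capped tube; z up
- tube_black: Another whitish screw-cap sample tube, 29 mm across and 115 mm tall, with a black cap 33 mm across and 20 mm high, standing upright and loose in one of the four holes of the white rack. Origin at the centre of its underside, which stands 10 mm above the table; z up. The order of the colours in the rack changes from start to start.
- rack: White plastic rack fixed to the table, 70 mm (its x) by 240 mm (its y) by 55 mm high, with one row of four 32 mm holes 55 mm apart along its y; the caps' tops stand 125 mm above the table. Origin at the centre of its underside.
- blue_heater: The block heater to point at, with a BLUE housing: fixed, 190 mm (its x) by 160 mm (its y), 85 mm high, with a sloping screen on its -x side and a bare aluminium block with small dark wells on top. Origin at the centre of its underside. The two heaters swap places from start to start.
- blue_heater_block (a point): middle of the top face of the blue heater's aluminium block, which is 90 mm (x) by 100 mm (y); the face lies 105 mm above the table and is level; z up
- cream_heater: The other block heater, alike but with a CREAM housing: fixed, 190 mm (its x) by 160 mm (its y), 85 mm high, with a sloping screen on its -x side and a bare aluminium block with small dark wells on top. Origin at the centre of its underside. The two heaters swap places from start to start.
- cream_heater_block (a point): middle of the top face of the cream heater's aluminium block, which is 90 mm (x) by 100 mm (y); the face lies 105 mm above the table and is level; z up
- pod: Grey confirm box fixed to the table, 75 mm (its x) by 140 mm (its y) by 40 mm high, with two round push buttons on top, 76 mm apart along its y: green at +y, red at -y. Origin at the centre of its underside.
- confirm_top (a point): centre of the top of the GREEN button's cap (32 mm across) on the confirm box; 62 mm above the table when up; moves down with it
- confirm (a joint): travel of the green button in m: 0 up, 0.006 fully down; it is pressed straight down, a spring needs about 5 N at the bottom and brings it back up
- reject_top (a point): centre of the top of the RED button's cap (32 mm across) on the confirm box, 62 mm above the table, not to be pressed
- reject (a joint): travel of the red button in m: 0 up, 0.006 fully down
- beaker: Empty glass beaker, 70 mm across, 85 mm high, loose on the table, a bystander. Origin at the centre of its underside.
- amber: Closed amber bottle, 64 mm across, 140 mm high, loose on the table, a bystander. Origin at the centre of its underside.
- marker: Marker pen, white with an orange cap, about 130 mm long and 17 mm thick, lying along its x, loose on the table, a bystander. Origin at the centre of its underside, 10 mm from mid-length towards the white end; the orange cap points to its +x.
- tip_box: Orange tip box with a white lid, 85 by 120 by 55 mm high, loose on the table, a bystander. Origin at the centre of its underside.
- jar: White closed jar, 60 mm across, 70 mm high, loose on the table, a bystander. Origin at the centre of its underside.

How it is judged (in metres and radians):
On the way, in this order (a step that is already met when the one before it is completed fails the run):
1. the fingertips point at the red-capped tube from just above for about two seconds (horizontal distance between the grasp point and red_cap below 0.025 m and z of the grasp point in the frame of red_cap between 0 and 0.075 m), for 1.5 s.
2. the fingertips point at the middle of the blue heater's block from just above for about two seconds (horizontal distance between the grasp point and blue_heater_block below 0.03 m and z of the grasp point in the frame of blue_heater_block between 0 and 0.075 m), for 1.5 s.
3. the green button is pressed fully down (value of joint confirm above 0.0045 m), for 0.04 s.
At the end, for the whole second after the job is handed in: The green and red buttons are up (within 1.5 mm), all four tubes stand upright in the rack within 8 mm of where they were, and the loose bystanders lie still within 20 mm of where they were (value of joint each of confirm, reject below 0.0015 m and distance of each of tube_red, tube_yellow, tube_purple, tube_black from where it was at the start of the episode below 0.008 m and angle between each of tube_red, tube_yellow, tube_purple, tube_black's own z axis and vertical below 0.1 rad and linear speed of each of tube_red, tube_yellow, tube_purple, tube_black, beaker, amber, marker, tip_box, jar below 0.02 m/s and distance of each of beaker, amber, marker, tip_box, jar from where it was at the start of the episode below 0.02 m); the robot touches nothing.
It fails at once if a tube or a heater is touched ((contact force between tube_red and the fingers above 0.5 N or contact force between tube_red and the arm above 0.5 N) or (contact force between tube_yellow and the fingers above 0.5 N or contact force between tube_yellow and the arm above 0.5 N) or (contact force between tube_purple and the fingers above 0.5 N or contact force between tube_purple and the arm above 0.5 N) or (contact force between tube_black and the fingers above 0.5 N or contact force between tube_black and the arm above 0.5 N) or (contact force between blue_heater and the fingers above 0.5 N or contact force between blue_heater and the arm above 0.5 N) or (contact force between cream_heater and the fingers above 0.5 N or contact force between cream_heater and the arm above 0.5 N)).
It fails at once if a tube is lifted, tipped or shifted (distance of any of tube_red, tube_yellow, tube_purple, tube_black from where it was at the start of the episode above 0.008 m or angle between any of tube_red, tube_yellow, tube_purple, tube_black's own z axis and vertical above 0.15 rad).
It fails at once if another tube or the cream heater's block is pointed at from close above ((horizontal distance between the grasp point and yellow_cap below 0.02 m and z of the grasp point in the frame of yellow_cap between 0 and 0.06 m) or (horizontal distance between the grasp point and purple_cap below 0.02 m and z of the grasp point in the frame of purple_cap between 0 and 0.06 m) or (horizontal distance between the grasp point and black_cap below 0.02 m and z of the grasp point in the frame of black_cap between 0 and 0.06 m) or (horizontal distance between the grasp point and cream_heater_block below 0.035 m and z of the grasp point in the frame of cream_heater_block between 0 and 0.06 m)).
It fails at once if the red button is pressed (value of joint reject above 0.002 m).
It fails at once if a bystander is touched or shifted (distance of any of beaker, amber, marker, tip_box, jar from where it was at the start of the episode above 0.02 m or (contact force between beaker and the fingers above 0.5 N or contact force between beaker and the arm above 0.5 N) or (contact force between amber and the fingers above 0.5 N or contact force between amber and the arm above 0.5 N) or (contact force between marker and the fingers above 0.5 N or contact force between marker and the arm above 0.5 N) or (contact force between tip_box and the fingers above 0.5 N or contact force between tip_box and the arm above 0.5 N) or (contact force between jar and the fingers above 0.5 N or contact force between jar and the arm above 0.5 N)).
It also fails if it takes over 54 s, if anything falls off the work surface, if the arm or the gripper's body presses on something with over 40 N, if the wrist force passes 120 N, or if a joint passes its speed limit or range.

ROBOT

A 6-joint arm with a two-finger parallel gripper is mounted at the origin on the work surface. World frame = base frame: x ahead of the robot, y to its left, z up, the work surface at z = 0. Lengths are in m, angles in degrees, forces in N, time in s.
With the tool pointing down it reaches from about 0.4 to 0.825 m from the base axis. Payload 7 kg.
Tool frame: the origin (TCP) lies midway between the tips of the shut fingers; the grasp point (between the pads) lies 19 mm behind it; z points along the fingers, y is the direction in which the jaws open and shut (so a half turn about z gives the same grasp; the last joint's range is limited). The gripper opens to 88 mm and grips with 3 to 60 N. Pads are 19 mm wide; open, the fingers measure 130 mm over their backs; the gripper's body (78 mm by 193 mm) begins 47 mm behind the grasp point.
Start: joints at [-58.722, 20.546, 0.682, 0, -70.136, -16.507], TCP at [0.172, -0.653, 0.227] pointing down, gripper open.
Joint ranges: [-176.03, 176.03], [-82.01, 121.73], [-58.28, 71.71], [-173.87, 95.51], [-174.79, -0.11], [-173.66, 173.66]. Speed limits (degrees/s): [136.94, 136.94, 172.46, 180, 180, 180].

INTERFACE

Orientations are given as [roll, pitch, yaw] about the fixed x, y, z axes, in that order (R = Rz(yaw) Ry(pitch) Rx(roll)).
In Python, from plant import r gives the robot as it stands. The module is installed in compiled form; this text tells all that it offers.
- The arm moves only by the tool send_rows, never from a script. Its argument "motion" is a list of rows, each an object with "travel": the shift along the tool's x, y, z in m, a list of three; "spin": the turn about the tool's z in degrees. In form: [{"travel": [tx, ty, tz], "spin": spin}, ...]. A call has 1 to 5 rows; each row shifts and turns the pose as measured when the row begins, along the tool's axes as they then stand; what a row does not reach is not made up. A row lasts 1/12 s, in which the tool goes at most 41.7 mm and 7.16 degrees, less where a joint would pass 70% of its speed; a pose out of reach is approached as far as the arm can. A call is refused whole if a number of a shift passes 0.0417 or a number of a turn 7.16, either way. A call with a gripper value outside its range is refused whole. "gripper" is the gripper command: -1 is shut, 1 is fully open, values between are in proportion, set as the call begins (left out, the last holds). The fingers move at their own pace and stop on an object; "squeeze" is the grip in N (left out, the last holds). Time passes only in rows, so rows that do not move let the fingers close. It gives the time, the measured TCP pose, the force and the opening at its end, in the units of the state.
- r.get_state(): the state, without advancing time (a new reading comes with each control period).
- r.capture(name): name is "scene" or "top" or "wrist"; returns (picture, depth): 420x560x3 uint8, blue, green, red; 420x560 float32, m along the optical axis (not along the pixel's ray), 0 where there is no reading.
- r.get_calibration(name): a dict with "fov_y" (degrees; the focal length in pixels is half the picture's height over the tangent of half this angle, whatever the lens; pixels are square), "cx", "cy" (the principal point, pixels), "origin" and "orientation" of the camera in the world. Camera axes: x right, y down, z forward; pixel columns grow to the right and rows downward; lengths in m; the calibration is good to about 2 mm. A picture is of the moment at which its call begins: read the wrist's pose just before it. get_calibration takes no time and is no camera call; for the wrist camera it gives the pose at the moment of the call.
- r.close_job(): hands the job in, once; it reports no verdict.
Trained networks look in the newest picture that a camera, given by its name, has taken for a name from the list of things; names that differ only in an ending like _2 or _b are one class to them, and where a whole thing is asked for, a point or a joint stands for the part that bears it (a point fixed in the world has none). Each returns a list of dicts, best first, with "conf" (0 to 1); they miss things now and then, are a little off and sometimes report something else, mostly with a low value. They report only what shows in the picture. A call takes as long as a camera call.
- r.boxes_of(camera, target): "at" ([x, y, z] in m, in the coordinates of the camera as it stood for that picture, good to about 4 mm: the middle of the surface that is visible of it).
- r.pinpoint(camera, target): "at" ([x, y, z] in m, in the coordinates of the camera as it stood for that picture, good to about 4 mm: a listed point, or the origin of a listed thing).
The state is a dict: "time_s": time; "joints": joint angles; "qd": joint speeds; "joint_torque": joint torques, N m; "tcp_pos": TCP position; "eef_rot": TCP orientation; "contact_force": force on the tool from outside, world axes, zero at the start; "moment": the same for the moment, N m; "gripper_width": finger opening in m.
Only numpy, scipy, OpenCV 4.12 (cv2) and the standard library are available. Lean on these libraries where they do the work, as an engineer would, in place of code of your own. Each camera call takes 0.05 s, during which the arm holds its last target. There are 200 camera calls.

## Working session

There is one attempt and no reset: what is moved stays moved. The work goes in short steps, Python scripts to look and compute and a tool call to move; the robot and the scene stay as the last step left them, time stands still between calls to the robot, and variables do not carry over. Pictures are saved under pics/ and viewed, about 8 in all and at most 12, crops included, and the job is handed in when it is done.

Besides the shell and the picture viewer there is one more tool, called after "Request:" as name(argument=value, ...) on one line, values as JSON. send_rows: Moves the arm, as the interface text tells. Its arguments: {"type":"object","properties":{"motion":{"type":"array"},"gripper":{"type":"number"},"squeeze":{"type":"number"}},"required":["motion"]}

```bash
mkdir -p pics
cat > h.py <<'E'
import numpy as np, cv2
from scipy.spatial.transform import Rotation as R
from plant import r
def T(cam):
    c=r.get_calibration(cam); return c,np.array(c["origin"]),c["orientation"]
def rot(o):
    o=np.array(o,float)
    return o if o.shape==(3,3) else R.from_euler('xyz',o,degrees=True).as_matrix()
def look(cam,names,pic=None):
    c,o,q=T(cam); M=rot(q); im,d=r.capture(cam)
    if pic: cv2.imwrite(pic,im)
    f=im.shape[0]/2/np.tan(np.radians(c["fov_y"]/2))
    for n in names:
        for k in r.pinpoint(cam,n)[:2]:
            a=np.array(k["at"]); w=M@a+o
            print(cam,n,round(k["conf"],2),w.round(3),'px',(c["cx"]+f*a[0]/a[2]).round(),(c["cy"]+f*a[1]/a[2]).round())
    return im,d
E
python3 - <<'E'
from h import *
s=r.get_state(); print({k:s[k] for k in("time_s","tcp_pos","eef_rot","joints","gripper_width")})
for c in("top","scene"): print(r.get_calibration(c))
N=["red_cap","yellow_cap","purple_cap","black_cap","blue_heater_block","cream_heater_block","confirm_top","reject_top","beaker","amber","marker","tip_box","jar"]
look("top",N,"pics/top.png"); look("scene",N[:8],"pics/scene.png")
E
```

```text
{'time_s': 0.0, 'tcp_pos': array([ 0.17193098, -0.65223696,  0.22562666]), 'eef_rot': array([ 1.79906181e+02, -8.19282524e-03, -1.65237532e+02]), 'joints': array([-5.87235476e+01,  2.05912552e+01,  6.33981742e-01, -2.00035110e-02,
       -7.01350058e+01, -1.65071787e+01]), 'gripper_width': 0.08751965066010066}
{'fov_y': 52.976014015144585, 'cx': 285.0030587925305, 'cy': 216.0396182937977, 'origin': array([0.36518542, 0.02866918, 1.09582444]), 'orientation': array([-172.383858  ,   -1.18584863,  -90.76158603])}
{'fov_y': 56.24882169372765, 'cx': 271.8950488405871, 'cy': 211.11642410568547, 'origin': array([0.97291818, 0.65843941, 0.78505945]), 'orientation': array([-131.8373878 ,   -0.54458525,  145.24800934])}
top red_cap 0.61 [ 0.571 -0.302  0.131] px 416.0 182.0
top yellow_cap 0.54 [ 0.411 -0.258  0.12 ] px 399.0 251.0
top purple_cap 0.5 [ 0.517 -0.287  0.128] px 411.0 205.0
top purple_cap 0.42 [0.601 0.304 0.109] px 159.0 174.0
top black_cap 0.7 [ 0.468 -0.274  0.124] px 406.0 226.0
top blue_heater_block 0.68 [0.604 0.302 0.107] px 161.0 173.0
top blue_heater_block 0.58 [ 0.443 -0
[... 660 characters left out ...]
75 -0.301  0.123] px 198.0 150.0
scene yellow_cap 0.65 [ 0.417 -0.258  0.123] px 249.0 141.0
scene yellow_cap 0.34 [ 0.572 -0.304  0.125] px 198.0 149.0
scene purple_cap 0.51 [ 0.517 -0.286  0.121] px 217.0 147.0
scene black_cap 0.79 [ 0.468 -0.275  0.121] px 232.0 144.0
scene blue_heater_block 0.56 [0.602 0.3   0.102] px 316.0 292.0
scene blue_heater_block 0.21 [0.437 0.009 0.061] px 294.0 204.0
scene cream_heater_block 0.78 [0.701 0.002 0.106] px 208.0 228.0
scene confirm_top 0.66 [0.297 0.383 0.004] px 429.0 282.0
scene confirm_top 0.45 [0.436 0.009 0.066] px 295.0 203.0
scene reject_top 0.57 [ 0.493 -0.28   0.001] px 227.0 177.0
scene reject_top 0.44 [ 0.455 -0.07   0.066] px 273.0 190.0
```

View pics/top.png

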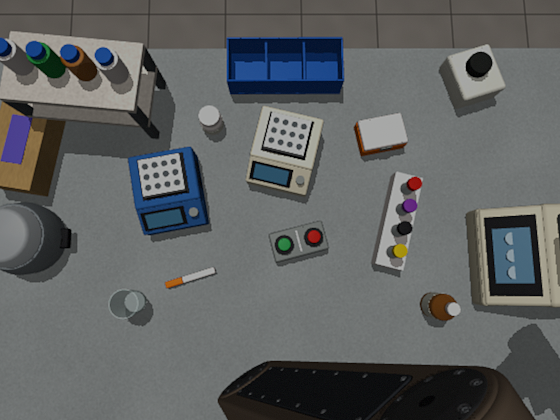

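View pics/scene.png

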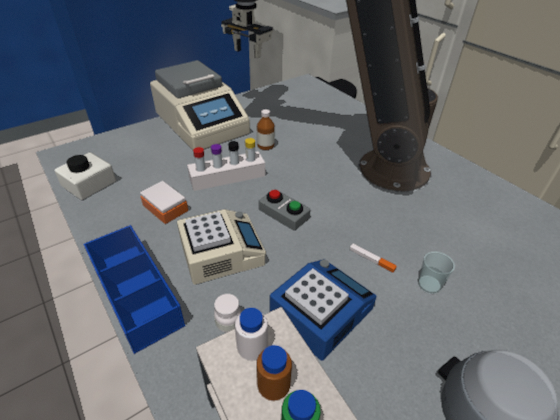

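The top view shows the red cap at px (415,184), then purple, black and yellow below it. The blue heater's block is at (162,174), the green button at (284,244) and the red button at (313,237). The networks' main hits agree with this in both views. Next I check the heights of the tall surroundings.

Run:
```python
from h import *
P=[]
for cam in("top","scene"):
    c,o,q=T(cam); M=rot(q); im,d=r.capture(cam)
    f=210/np.tan(np.radians(c["fov_y"]/2)); v,u=np.mgrid[:420,:560]
    p=np.stack([(u-c["cx"])/f*d,(v-c["cy"])/f*d,d],-1)@M.T+o
    P.append(p[d>0])
P=np.concatenate(P)
xs=np.arange(.1,1.0,.05); ys=np.arange(-.8,.71,.05)
print("y/x    "+" ".join(f"{x:3.2f}"[1:].rjust(3) for x in xs))
for y in ys[::-1]:
    print(f"{y:5.2f}  "+" ".join((lambda m:f"{int(P[m,2].max()*1000):3d}" if m.any() else "  .")((abs(P[:,0]-x)<.025)&(abs(P[:,1]-y)<.025)) for x in xs))
# button centre/cap colours from top
```

```text
y/x    .10 .15 .20 .25 .30 .35 .40 .45 .50 .55 .60 .65 .70 .75 .80 .85 .90 .95
 0.70    5   6   6   5   7  51 137 143 140  96  90  91  91  90  89   .   .   .
 0.65    7   7   7   7   6  83 144 147 145 125  91  92  93 205 203 200   .   .
 0.60    6   7   6   6   6  63 140 145 142 110  90  91  90 205 287 287 203   .
 0.55    7   6   6   6   7   7  82 109  99   5   6   5   6 206 288 288 204   .
 0.50    6   7   7   4   6   7   7   6   6   7   5   8   5 204 290 287 203   .
 0.45    6   8   6   4   5   7   5   6   5   5   6   7   6 204 289 288 203   .
 0.40    6   7   5  89  88  90   6   6   7  82  88  89   6 205 288 284 203   .
 0.35    7   6   5  87  89  87   6  59  85 108 110 109 203 204 291 284 202   5
 0.30    6   5   7   5   6  22   6  57  83 109 110 109   6   4   6 204 201   4
 0.25    6   5   5   6   6  20   5   5  80 109 112 108  85  44   7   5   6   4
 0.20    8   5   6   7   6  20  18   6  76  90  89  73   5  74  72   6   6   4
 0.15  280 289   6   7   6   7   6   5   5   6   5   6   6  73  67  84  82  84
 0.10  408 430   5   6   5   6   6   5   6   6  73  88  87  80   6  82   
[... 727 characters left out ...]
   6   6 142 141   6   5   4   5   6   5   7   5   7   6   6  64   5
-0.45    4   5   5   7  75  76  74  75  74   5   6   5   5   7  75 103 101  71
-0.50    5   5   5   5 105 110 110 111 105   5   5   5   6   5  73 103 105  74
-0.55  335 334 335   5 132 132 131 132 131   6   5   5   6   5  72  74  96  73
-0.60  334 423 425   4 178 200 201 200 182   6   5   7   4   5   5   5   5   6
-0.65    5 408 423   5 182 191 182 191 183   5   6   4   5   5   4   6   6   4
-0.70    4 300 401 386 181 185 183 182 182   4   6   4   5   4   4   6   6   6
-0.75    2   1 334 334 183 183 184 183 183   1   3   4   3   3   4   5   6   5
-0.80    1   0   .   . 181 183 182 183 182   0   1   1   0   0   1   0   0   1
```

Request:
send_rows(motion=[{"travel": [0, 0, -0.015], "spin": 0}, {"travel": [0, 0, -0.015], "spin": 0}, {"travel": [0, 0, -0.015], "spin": 0}, {"travel": [-0.02, 0.01, 0], "spin": 0}, {"travel": [-0.03, 0.015, 0], "spin": 0}], gripper=-1, squeeze=5)

```text
time_s: 1.67
tcp_pos: [0.211, -0.6172, 0.2714]
eef_rot: [179.8, -0.1, -165.5]
contact_force: [1.9, 0.5, -0.8]
gripper_width: 0.0595
```

Request:
send_rows(motion=[{"travel": [-0.03, 0.015, 0], "spin": 0}, {"travel": [-0.03, 0.015, 0], "spin": 0}, {"travel": [-0.03, 0.015, 0], "spin": 0}, {"travel": [-0.03, 0.015, 0], "spin": 0}, {"travel": [-0.03, 0.015, 0], "spin": 0}])

```text
time_s: 2.08
tcp_pos: [0.3409, -0.5035, 0.2724]
eef_rot: [179.9, -0.1, -165.8]
contact_force: [0.3, -0.3, 0.6]
gripper_width: 0.0267
```

Request:
send_rows(motion=[{"travel": [-0.03, 0.015, 0], "spin": 0}, {"travel": [-0.03, 0.015, 0], "spin": 0}, {"travel": [-0.03, 0.015, 0], "spin": 0}, {"travel": [-0.03, 0.015, 0], "spin": 0}, {"travel": [-0.03, 0.015, 0], "spin": 0}])

```text
time_s: 2.5
tcp_pos: [0.4734, -0.3874, 0.2738]
eef_rot: [-180.0, 0.0, -165.8]
contact_force: [1.6, 0.0, -0.1]
gripper_width: 0.0005
```

Request:
send_rows(motion=[{"travel": [-0.03, 0.015, 0], "spin": 0}, {"travel": [-0.025, 0.013, 0], "spin": 0}, {"travel": [-0.02, 0.01, 0], "spin": 0}, {"travel": [0, 0, 0], "spin": 0}, {"travel": [0, 0, 0], "spin": 0}])

```text
time_s: 2.92
tcp_pos: [0.5446, -0.3237, 0.2739]
eef_rot: [-179.9, 0.1, -165.4]
contact_force: [0.6, -0.1, -0.9]
gripper_width: 0.0003
```

Run:
```python
from h import *
c=r.get_calibration("wrist"); s=r.get_state(); print(c["origin"],c["orientation"],s["tcp_pos"],s["joints"],s["time_s"])
look("wrist",["red_cap","purple_cap","black_cap"],"pics/w1.png")
```

```text
[ 0.46959601 -0.34378898  0.43205828] [1.63203024e+02 5.08650927e-02 1.04570477e+02] [ 0.54456423 -0.32374144  0.27394464] [-1.31144850e+01  1.51470845e+01 -8.14040192e-01 -9.85160907e-03
 -7.39021437e+01 -6.22996321e+01] 2.9167
wrist red_cap 0.94 [ 0.573 -0.304  0.127] px 298.0 228.0
wrist purple_cap 0.57 [ 0.521 -0.289  0.124] px 329.0 177.0
wrist purple_cap 0.54 [ 0.572 -0.305  0.124] px 298.0 226.0
wrist black_cap 0.85 [ 0.468 -0.277  0.125] px 360.0 123.0
```

View pics/w1.png

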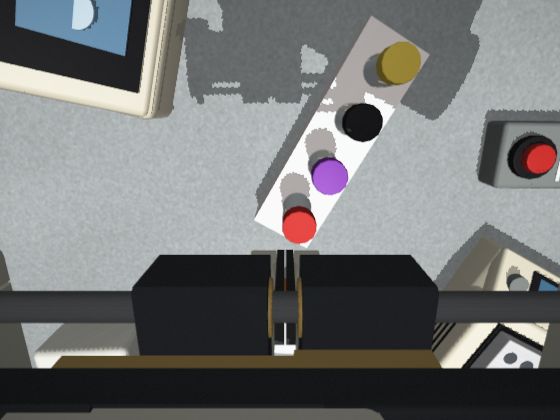

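The wrist view shows the red cap at px (299,226), agreeing with the network (0.573, -0.304). Centre over it, then descend.

Request:
send_rows(motion=[{"travel": [-0.02, 0.008, 0], "spin": 0}, {"travel": [-0.013, 0.005, 0], "spin": 0}, {"travel": [0, 0, 0], "spin": 0}, {"travel": [0, 0, 0.02], "spin": 0}, {"travel": [0, 0, 0.02], "spin": 0}])

```text
time_s: 3.53
tcp_pos: [0.5724, -0.3086, 0.2392]
eef_rot: [-179.6, 0.5, -165.9]
contact_force: [-0.5, -0.6, -0.9]
gripper_width: 0.0003
```

Request:
send_rows(motion=[{"travel": [-0.001, 0.003, 0.02], "spin": 0}, {"travel": [0, 0.002, 0.02], "spin": 0}, {"travel": [0, 0, 0.02], "spin": 0}, {"travel": [0, 0, 0.01], "spin": 0}, {"travel": [0, 0, 0], "spin": 0}])

```text
time_s: 3.95
tcp_pos: [0.5691, -0.306, 0.1637]
eef_rot: [-179.7, 0.4, -166.1]
contact_force: [-0.7, -0.3, -0.6]
gripper_width: 0.0004
```

Request:
send_rows(motion=[{"travel": [-0.004, 0.002, 0.009], "spin": 0}, {"travel": [0, 0, 0.007], "spin": 0}, {"travel": [0, 0, 0], "spin": 0}, {"travel": [0, 0, 0], "spin": 0}, {"travel": [0, 0, 0], "spin": 0}])

```text
time_s: 4.37
tcp_pos: [0.574, -0.3046, 0.1494]
eef_rot: [-179.6, 0.5, -166.1]
contact_force: [0.1, 0.3, 0.3]
gripper_width: 0.0003
```

Run:
```python
from h import *
print(r.get_state()["tcp_pos"]); look("wrist",["red_cap"],"pics/w2.png"); look("scene",["red_cap"],"pics/s2.png")
```

```text
[ 0.5739693  -0.30455333  0.149375  ]
wrist red_cap 0.89 [ 0.572 -0.303  0.125] px 289.0 243.0
scene red_cap 0.68 [ 0.575 -0.306  0.122] px 197.0 150.0
```

View pics/s2.png

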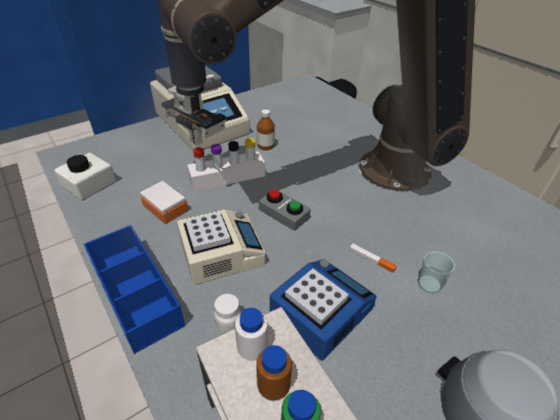

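The fingertips are straight over the red cap at px (198,150), about 2.4 cm above it. Hold for 2 s.

Request:
send_rows(motion=[{"travel": [0, 0, 0], "spin": 0}, {"travel": [0, 0, 0], "spin": 0}, {"travel": [0, 0, 0], "spin": 0}, {"travel": [0, 0, 0], "spin": 0}, {"travel": [0, 0, 0], "spin": 0}])

```text
time_s: 4.98
tcp_pos: [0.5743, -0.3046, 0.1505]
eef_rot: [-179.5, 0.6, -166.1]
contact_force: [0.1, -0.8, -0.3]
gripper_width: 0.0005
```

Request:
send_rows(motion=[{"travel": [0, 0, 0], "spin": 0}, {"travel": [0, 0, 0], "spin": 0}, {"travel": [0, 0, 0], "spin": 0}, {"travel": [0, 0, 0], "spin": 0}, {"travel": [0, 0, 0], "spin": 0}])

```text
time_s: 5.4
tcp_pos: [0.5742, -0.3045, 0.1504]
eef_rot: [-179.5, 0.6, -166.1]
contact_force: [0.5, 0.5, -0.1]
gripper_width: 0.0002
```

Request:
send_rows(motion=[{"travel": [0, 0, 0], "spin": 0}, {"travel": [0, 0, 0], "spin": 0}, {"travel": [0, 0, 0], "spin": 0}, {"travel": [0, 0, 0], "spin": 0}, {"travel": [0, 0, 0], "spin": 0}])

```text
time_s: 5.82
tcp_pos: [0.5742, -0.3045, 0.1503]
eef_rot: [-179.5, 0.6, -166.1]
contact_force: [-0.5, -0.1, 0.8]
gripper_width: 0.0006
```

Request:
send_rows(motion=[{"travel": [0, 0, 0], "spin": 0}, {"travel": [0, 0, 0], "spin": 0}, {"travel": [0, 0, 0], "spin": 0}, {"travel": [0, 0, 0], "spin": 0}, {"travel": [0, 0, 0], "spin": 0}])

```text
time_s: 6.23
tcp_pos: [0.5742, -0.3046, 0.1503]
eef_rot: [-179.5, 0.6, -166.1]
contact_force: [0.6, 0.3, 0.0]
gripper_width: 0.0003
```

Request:
send_rows(motion=[{"travel": [0, 0, 0], "spin": 0}, {"travel": [0, 0, 0], "spin": 0}, {"travel": [0, 0, 0], "spin": 0}, {"travel": [0, 0, 0], "spin": 0}, {"travel": [0, 0, 0], "spin": 0}])

```text
time_s: 6.65
tcp_pos: [0.5742, -0.3046, 0.1503]
eef_rot: [-179.5, 0.6, -166.1]
contact_force: [-0.4, -0.0, -0.5]
gripper_width: 0.0006
```

Request:
send_rows(motion=[{"travel": [0, 0, -0.02], "spin": 0}, {"travel": [0, 0, -0.025], "spin": 0}, {"travel": [0, 0, -0.025], "spin": 0}, {"travel": [0, 0, -0.025], "spin": 0}, {"travel": [0, 0, -0.01], "spin": 0}])

```text
time_s: 7.07
tcp_pos: [0.5706, -0.3034, 0.2547]
eef_rot: [-179.8, 0.2, -166.1]
contact_force: [0.8, 0.8, 1.3]
gripper_width: 0.0006
```

Request:
send_rows(motion=[{"travel": [-0.006, 0.02, -0.01], "spin": 0}, {"travel": [-0.01, 0.033, 0], "spin": 0}, {"travel": [-0.01, 0.033, 0], "spin": 0}, {"travel": [-0.01, 0.033, 0], "spin": 0}, {"travel": [-0.01, 0.033, 0], "spin": 0}])

```text
time_s: 7.48
tcp_pos: [0.5798, -0.1461, 0.2675]
eef_rot: [-179.6, 0.4, -166.7]
contact_force: [0.6, -0.0, -0.7]
gripper_width: 0.001
```

Request:
send_rows(motion=[{"travel": [-0.01, 0.033, 0], "spin": 0}, {"travel": [-0.01, 0.033, 0], "spin": 0}, {"travel": [-0.01, 0.033, 0], "spin": 0}, {"travel": [-0.01, 0.033, 0], "spin": 0}, {"travel": [-0.01, 0.033, 0], "spin": 0}])

```text
time_s: 7.9
tcp_pos: [0.5889, 0.0343, 0.2664]
eef_rot: [-179.7, 0.5, -166.7]
contact_force: [0.5, -0.6, 0.3]
gripper_width: 0.0006
```

Request:
send_rows(motion=[{"travel": [-0.01, 0.033, 0], "spin": 0}, {"travel": [-0.01, 0.033, 0], "spin": 0}, {"travel": [-0.01, 0.033, 0], "spin": 0}, {"travel": [-0.01, 0.033, 0], "spin": 0}, {"travel": [-0.006, 0.02, 0], "spin": 0}])

```text
time_s: 8.32
tcp_pos: [0.5971, 0.2032, 0.265]
eef_rot: [-179.7, 0.5, -166.6]
contact_force: [0.8, -1.1, -0.2]
gripper_width: 0.0001
```

Request:
send_rows(motion=[{"travel": [-0.01, 0.03, 0], "spin": 0}, {"travel": [-0.009, 0.03, 0], "spin": 0}, {"travel": [-0.005, 0.015, 0], "spin": 0}, {"travel": [-0.001, 0.005, 0], "spin": 0}, {"travel": [0, 0, 0], "spin": 0}])

```text
time_s: 8.73
tcp_pos: [0.6015, 0.296, 0.2619]
eef_rot: [-179.7, 0.4, -166.4]
contact_force: [-0.3, -0.6, -0.2]
gripper_width: 0.0003
```

Run:
```python
from h import *
s=r.get_state(); print(s["tcp_pos"],s["joints"],s["time_s"]); look("wrist",["blue_heater_block","blue_heater"],"pics/w3.png")
```

```text
[0.60149921 0.2959553  0.2618945 ] [  43.0816371    18.89807204    2.67520878    0.45714254  -73.61767567
 -119.5616236 ] 8.7333
wrist blue_heater_block 0.72 [0.608 0.303 0.107] px 292.0 199.0
```

View pics/w3.png

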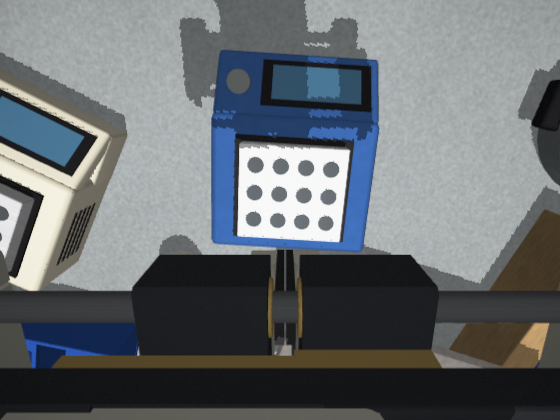

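The block fills px (236–351, 142–242) with its middle near (293,192), which agrees with the network. Descend.

Request:
send_rows(motion=[{"travel": [-0.003, 0.003, 0.02], "spin": 0}, {"travel": [-0.002, 0.002, 0.025], "spin": 0}, {"travel": [0, 0, 0.025], "spin": 0}, {"travel": [0, 0, 0.015], "spin": 0}, {"travel": [0, 0, 0], "spin": 0}])

```text
time_s: 9.3
tcp_pos: [0.6086, 0.2931, 0.1795]
eef_rot: [-179.9, 0.8, -166.9]
contact_force: [-1.0, 0.3, -0.6]
gripper_width: 0.0005
```

Request:
send_rows(motion=[{"travel": [0.001, 0.005, 0.015], "spin": 0}, {"travel": [0, 0.004, 0.015], "spin": 0}, {"travel": [0, 0, 0.012], "spin": 0}, {"travel": [0, 0, 0.005], "spin": 0}, {"travel": [0, 0, 0], "spin": 0}])

```text
time_s: 9.72
tcp_pos: [0.6089, 0.2966, 0.1361]
eef_rot: [-179.9, 1.1, -167.2]
contact_force: [-0.5, -0.2, 0.0]
gripper_width: 0.0006
```

Request:
send_rows(motion=[{"travel": [0.003, 0.006, 0.006], "spin": 0}, {"travel": [0, 0, 0], "spin": 0}, {"travel": [0, 0, 0], "spin": 0}, {"travel": [0, 0, 0], "spin": 0}, {"travel": [0, 0, 0], "spin": 0}])

```text
time_s: 10.13
tcp_pos: [0.6059, 0.3023, 0.1332]
eef_rot: [-180.0, 1.3, -167.2]
contact_force: [-0.7, 0.5, -0.7]
gripper_width: 0.0004
```

Run:
```python
from h import *
print(r.get_state()["tcp_pos"]); look("wrist",["blue_heater_block"]); look("top",["blue_heater_block","confirm_top","reject_top"]); look("scene",["blue_heater_block"],"pics/s3.png")
```

```text
[0.60592247 0.30226815 0.13319273]
top blue_heater_block 0.86 [0.601 0.304 0.109] px 160.0 174.0
top confirm_top 0.42 [0.435 0.009 0.065] px 284.0 244.0
top reject_top 0.51 [ 0.451 -0.064  0.061] px 314.0 237.0
scene blue_heater_block 0.56 [0.6   0.3   0.103] px 317.0 292.0
scene blue_heater_block 0.54 [ 0.573  0.295 -0.   ] px 320.0 312.0
```

View pics/s3.png

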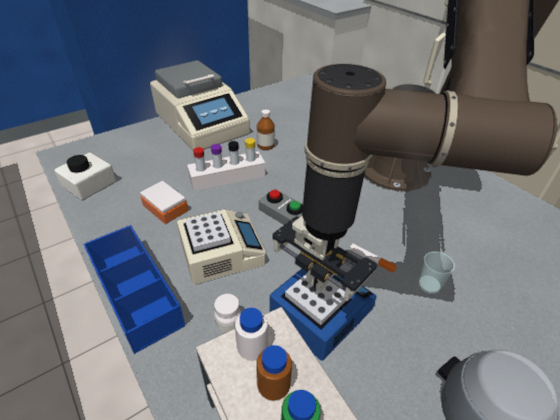

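The fingertips are over the middle of the blue block at px (317,292), 28 mm up. Lower them a little and hold.

Request:
send_rows(motion=[{"travel": [0.002, 0, 0.007], "spin": 0}, {"travel": [0, 0, 0], "spin": 0}, {"travel": [0, 0, 0], "spin": 0}, {"travel": [0, 0, 0], "spin": 0}, {"travel": [0, 0, 0], "spin": 0}])

```text
time_s: 10.95
tcp_pos: [0.6034, 0.3013, 0.1242]
eef_rot: [-180.0, 1.2, -167.2]
contact_force: [-0.6, 0.3, -0.0]
gripper_width: 0.0004
```

Request:
send_rows(motion=[{"travel": [0, 0, 0], "spin": 0}, {"travel": [0, 0, 0], "spin": 0}, {"travel": [0, 0, 0], "spin": 0}, {"travel": [0, 0, 0], "spin": 0}, {"travel": [0, 0, 0], "spin": 0}])

```text
time_s: 11.37
tcp_pos: [0.6036, 0.3014, 0.1244]
eef_rot: [-180.0, 1.2, -167.2]
contact_force: [-0.1, 0.2, 0.5]
gripper_width: 0.0008
```

Request:
send_rows(motion=[{"travel": [0, 0, 0], "spin": 0}, {"travel": [0, 0, 0], "spin": 0}, {"travel": [0, 0, 0], "spin": 0}, {"travel": [0, 0, 0], "spin": 0}, {"travel": [0, 0, 0], "spin": 0}])

```text
time_s: 11.78
tcp_pos: [0.6038, 0.3014, 0.1246]
eef_rot: [-180.0, 1.2, -167.2]
contact_force: [0.2, 0.4, 0.2]
gripper_width: 0.0003
```

Request:
send_rows(motion=[{"travel": [0, 0, 0], "spin": 0}, {"travel": [0, 0, 0], "spin": 0}, {"travel": [0, 0, 0], "spin": 0}, {"travel": [0, 0, 0], "spin": 0}, {"travel": [0, 0, 0], "spin": 0}])

```text
time_s: 12.2
tcp_pos: [0.6037, 0.3014, 0.1245]
eef_rot: [-180.0, 1.2, -167.2]
contact_force: [-1.1, -0.7, 0.1]
gripper_width: 0.0004
```

Request:
send_rows(motion=[{"travel": [0, 0, 0], "spin": 0}, {"travel": [0, 0, 0], "spin": 0}, {"travel": [0, 0, 0], "spin": 0}, {"travel": [0, 0, 0], "spin": 0}, {"travel": [0, 0, 0], "spin": 0}])

```text
time_s: 12.62
tcp_pos: [0.6037, 0.3014, 0.1245]
eef_rot: [-180.0, 1.2, -167.2]
contact_force: [0.2, -0.5, -0.3]
gripper_width: 0.0003
```

Request:
send_rows(motion=[{"travel": [0, 0, 0], "spin": 0}, {"travel": [0, 0, 0], "spin": 0}, {"travel": [0, 0, 0], "spin": 0}, {"travel": [0, 0, 0], "spin": 0}, {"travel": [0, 0, 0], "spin": 0}])

```text
time_s: 13.03
tcp_pos: [0.6037, 0.3014, 0.1245]
eef_rot: [-180.0, 1.2, -167.2]
contact_force: [0.3, 0.7, -0.5]
gripper_width: 0.0006
```

Request:
send_rows(motion=[{"travel": [0, 0, -0.02], "spin": 0}, {"travel": [0, 0, -0.025], "spin": 0}, {"travel": [0, 0, -0.025], "spin": 0}, {"travel": [0, 0, -0.02], "spin": 0}, {"travel": [0, 0, 0], "spin": 0}])

```text
time_s: 13.45
tcp_pos: [0.6007, 0.3, 0.2157]
eef_rot: [-179.8, 1.0, -167.2]
contact_force: [0.5, -0.4, 1.1]
gripper_width: 0.0006
```

Request:
send_rows(motion=[{"travel": [0.012, -0.013, -0.005], "spin": 0}, {"travel": [0.021, -0.023, 0], "spin": 0}, {"travel": [0.021, -0.023, 0], "spin": 0}, {"travel": [0.021, -0.023, 0], "spin": 0}, {"travel": [0.021, -0.023, 0], "spin": 0}])

```text
time_s: 13.87
tcp_pos: [0.5306, 0.1773, 0.2185]
eef_rot: [-179.9, 1.1, -167.0]
contact_force: [0.3, -0.1, 0.6]
gripper_width: 0.0005
```

Request:
send_rows(motion=[{"travel": [0.021, -0.023, 0], "spin": 0}, {"travel": [0.021, -0.023, 0], "spin": 0}, {"travel": [0.021, -0.023, 0], "spin": 0}, {"travel": [0.012, -0.013, 0], "spin": 0}, {"travel": [0, 0, 0], "spin": 0}])

```text
time_s: 14.28
tcp_pos: [0.4691, 0.0722, 0.2166]
eef_rot: [-179.9, 1.1, -167.1]
contact_force: [-1.0, 0.1, -0.5]
gripper_width: 0.0004
```

Run:
```python
from h import *
s=r.get_state(); print(s["tcp_pos"],s["joints"],s["time_s"]); look("wrist",["confirm_top","reject_top","pod"],"pics/w4.png")
```

```text
[0.46907672 0.07215495 0.21658102] [  32.9882781     0.99822092  -25.56836284    0.52723547  -62.40095844
 -110.31780351] 14.2833
wrist confirm_top 0.65 [0.435 0.006 0.059] px 221.0 136.0
wrist confirm_top 0.46 [ 0.444 -0.029  0.002] px 196.0 131.0
wrist reject_top 0.57 [ 0.456 -0.065  0.061] px 138.0 141.0
wrist reject_top 0.32 [ 0.445 -0.029 -0.001] px 197.0 132.0
wrist pod 0.66 [ 0.442 -0.026  0.001] px 200.0 130.0
```

View pics/w4.png

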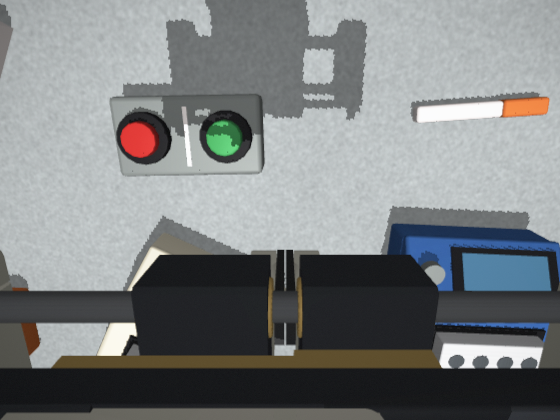

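The green button is at px (224,137) and the red at (138,140), agreeing with the network. Go over the green.

Request:
send_rows(motion=[{"travel": [0.017, -0.02, 0], "spin": 0}, {"travel": [0.017, -0.02, 0.01], "spin": 0}, {"travel": [0.013, -0.015, 0.015], "spin": 0}, {"travel": [0, 0, 0.02], "spin": 0}, {"travel": [0, 0, 0], "spin": 0}])

```text
time_s: 14.9
tcp_pos: [0.443, 0.0142, 0.1693]
eef_rot: [-179.9, 1.3, -166.7]
contact_force: [-0.7, -0.2, -0.4]
gripper_width: 0.0006
```

Request:
send_rows(motion=[{"travel": [0.005, -0.002, 0.02], "spin": 0}, {"travel": [0.004, -0.002, 0.02], "spin": 0}, {"travel": [0, 0, 0.02], "spin": 0}, {"travel": [0, 0, 0.012], "spin": 0}, {"travel": [0, 0, 0], "spin": 0}])

```text
time_s: 15.32
tcp_pos: [0.4428, 0.0129, 0.0973]
eef_rot: [-179.8, 1.4, -166.4]
contact_force: [-0.5, 0.1, 0.1]
gripper_width: 0.0006
```

Run:
```python
from h import *
s=r.get_state(); print(s["tcp_pos"],s["time_s"]); look("wrist",["confirm_top"]); look("top",["confirm_top"]); look("scene",["confirm_top","reject_top"])
```

```text
[0.44276051 0.01293219 0.0973426 ] 15.3167
top confirm_top 0.62 [ 0.462 -0.274  0.013] px 393.0 233.0
scene confirm_top 0.7 [ 0.411 -0.263  0.013] px 251.0 168.0
scene confirm_top 0.41 [0.434 0.007 0.063] px 295.0 203.0
scene reject_top 0.65 [ 0.453 -0.067  0.066] px 274.0 191.0
```

Request:
send_rows(motion=[{"travel": [0.006, -0.002, 0.005], "spin": 0}, {"travel": [0.004, -0.002, 0.005], "spin": 0}, {"travel": [0, 0, 0.005], "spin": 0}, {"travel": [0, 0, 0], "spin": 0}, {"travel": [0, 0, 0], "spin": 0}])

```text
time_s: 16.08
tcp_pos: [0.4346, 0.006, 0.0845]
eef_rot: [-179.9, 1.9, -166.4]
contact_force: [-0.1, -0.3, -0.1]
gripper_width: 0.0004
```

Request:
send_rows(motion=[{"travel": [0, 0.001, 0.006], "spin": 0}, {"travel": [0, 0, 0.006], "spin": 0}, {"travel": [0, 0, 0.005], "spin": 0}, {"travel": [0, 0, 0.003], "spin": 0}, {"travel": [0, 0, 0], "spin": 0}])

```text
time_s: 16.5
tcp_pos: [0.4355, 0.0074, 0.0624]
eef_rot: [-179.9, 1.9, -166.4]
contact_force: [-0.3, -0.1, 0.3]
gripper_width: 0.0009
```

Request:
send_rows(motion=[{"travel": [0, 0, 0.003], "spin": 0}, {"travel": [0, 0, 0.003], "spin": 0}, {"travel": [0, 0, 0.002], "spin": 0}, {"travel": [0, 0, 0], "spin": 0}, {"travel": [0, 0, 0], "spin": 0}])

```text
time_s: 16.92
tcp_pos: [0.4357, 0.0074, 0.0568]
eef_rot: [-179.8, 1.8, -166.3]
contact_force: [-1.2, -0.0, 4.3]
gripper_width: 0.0004
```

Request:
send_rows(motion=[{"travel": [0, 0, 0.002], "spin": 0}, {"travel": [0, 0, 0.002], "spin": 0}, {"travel": [0, 0, 0.002], "spin": 0}])

```text
time_s: 17.17
tcp_pos: [0.436, 0.0073, 0.0555]
eef_rot: [-179.7, 1.9, -166.2]
contact_force: [-19.5, 5.3, 46.4]
gripper_width: 0.0004
```

It is bottomed out (force jumped to 46 N). Release and retreat.

Request:
send_rows(motion=[{"travel": [0, 0, -0.01], "spin": 0}, {"travel": [0, 0, -0.015], "spin": 0}, {"travel": [0, 0, -0.02], "spin": 0}, {"travel": [0, 0, -0.025], "spin": 0}, {"travel": [0, 0, -0.025], "spin": 0}])

```text
time_s: 17.58
tcp_pos: [0.4306, 0.0063, 0.1506]
eef_rot: [-179.7, 1.5, -166.2]
contact_force: [0.8, 0.8, -0.5]
gripper_width: 0.0002
```

Request:
send_rows(motion=[{"travel": [0, 0, -0.025], "spin": 0}, {"travel": [0, 0, -0.02], "spin": 0}, {"travel": [0, 0, 0], "spin": 0}, {"travel": [0, 0, 0], "spin": 0}, {"travel": [0, 0, 0], "spin": 0}])

```text
time_s: 18.0
tcp_pos: [0.4316, 0.0072, 0.2027]
eef_rot: [-179.8, 2.1, -166.1]
contact_force: [0.6, 0.3, -0.5]
gripper_width: 0.0006
```

Run:
```python
from h import *
s=r.get_state(); print(s["tcp_pos"],s["time_s"],s["contact_force"]); look("wrist",["confirm_top"]); look("scene",["red_cap","yellow_cap","purple_cap","black_cap","confirm_top","reject_top"],"pics/s5.png")
```

```text
[0.43161628 0.00720097 0.20269463] 18.0 [ 0.55033013  0.27156068 -0.47684258]
wrist confirm_top 0.93 [0.434 0.008 0.06 ] px 286.0 192.0
scene red_cap 0.47 [ 0.577 -0.3    0.128] px 197.0 149.0
scene yellow_cap 0.81 [ 0.417 -0.257  0.124] px 249.0 141.0
scene yellow_cap 0.37 [ 0.409 -0.261  0.013] px 252.0 168.0
scene purple_cap 0.49 [ 0.516 -0.288  0.122] px 217.0 147.0
scene black_cap 0.65 [ 0.467 -0.274  0.125] px 233.0 143.0
scene confirm_top 0.41 [0.433 0.011 0.065] px 296.0 203.0
scene reject_top 0.49 [ 0.454 -0.067  0.065] px 274.0 191.0
```

View pics/s5.png

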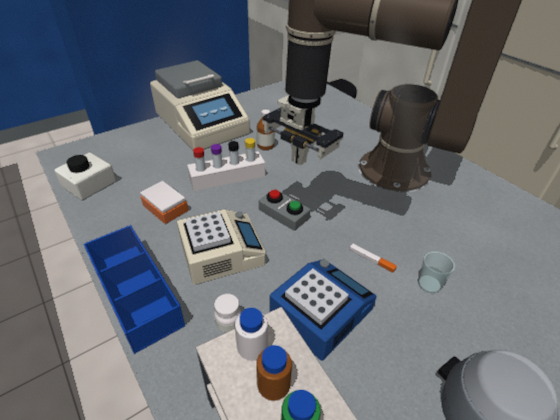

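The tubes (px 198–250, 141–150), heaters and bystanders stand as before. The green button is up at (295,203) and the arm is clear of everything.

```bash
python3 -c "
from plant import r
print(r.close_job())"
```

```text
the job is handed in; nothing more can be done
None
```

The job is done and handed in at about 18 s of the 54 s; no verdict was reported.

- **Red cap:** I pointed with shut fingers about 2.5 cm above it, within about 3 mm of its middle, and held for over 2 s.
- **Blue heater's block:** I pointed about 2 cm above the middle, within about 3 mm, and held for over 2 s.
- **Green button:** I pressed it until it bottomed out, with the tip at z = 0.0555 m and the force jumping to 46 N. That is well above the roughly 5 N needed, but below the 120 N wrist limit. I then released it and backed off to z = 0.20 m.

**Last checks:** The wrist force was near zero. The green button was back up, measured at about 0.060–0.065 m. The red button measured up at about 0.065 m. The tubes were within about 5 mm of their first readings, which is the networks' noise, and the bystanders looked unmoved in the scene picture.

**Disagreements:** The networks gave some false hits, for example confirm_top on the rack, the beaker or the pod's base. I dropped these after comparing them with the pictures. While the gripper was over the block and over the button, the wrist-camera network found neither, so I relied on the other views and earlier readings. The tool drifted about 2° in pitch over the run, which I corrected for in position.

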